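# Latch the flour bin's lid and clip the snap hook through its lock lugs

### The arm

A 6-joint arm with a two-finger parallel gripper is mounted at the origin on the work surface. World frame = base frame: x ahead of the robot, y to its left, z up, the work surface at z = 0. Lengths are in mm, angles in degrees, forces in N, time in s.
With the tool pointing down it reaches from about 300 to 850 mm from the base axis. Payload 4.2 kg.
Tool frame: the origin (TCP) lies between the finger pads; the fingertips stand 22 mm ahead of it and the grasp point (between the pads) lies 3 mm ahead of it; z points along the fingers, y is the direction in which the jaws open and shut (so a half turn about z gives the same grasp; the last joint's range is limited). The gripper opens to 91 mm and grips with 3 to 60 N. Pads are 32 mm wide; open, the fingers measure 118 mm over their backs; the gripper's body (76 mm by 178 mm) begins 60 mm behind the grasp point.
Start: joints at [67.838, 18.312, 89.639, -0, 72.044, -1.146], TCP at [206.216, 536.767, 204.976] pointing down, gripper open.
Joint ranges: [-177.97, 177.97], [-48.28, 115.42], [12.27, 149.76], [-77.06, 257.06], [2.81, 150.46], [-146.56, 146.56]. Speed limits (degrees/s): [147.25, 147.25, 180, 180, 180, 180].

### API

Orientations are given as [roll, pitch, yaw] about the fixed x, y, z axes, in that order (R = Rz(yaw) Ry(pitch) Rx(roll)).
In Python, from workcell import * gives the robot as it stands.
- The arm moves only by the shell command python3 -m jog 'ROWS' [OPENING] [FORCE]. ROWS is text: rows parted by semicolons, each of 6 numbers parted by spaces: the shift along the tool's x, y, z in units of 0.5 m (1.0 is 0.5 m), then the turn, a rotation vector about the tool's x, y, z in units of pi/2 rad (1.0 is pi/2 rad). A call has 1 to 20 rows; each row is the pose to reach, as a shift and turn from the pose measured when the call began, along the tool's axes at that moment; what a row does not reach only later rows make up. A row lasts 1/12 s, in which the tool goes at most 41.7 mm and 7.16 degrees, less where a joint would pass 70% of its speed; a pose out of reach is approached as far as the arm can. A call with a number of a shift or a turn outside -1 to 1 is refused whole. A call with a gripper value outside its range is refused whole. OPENING is the opening, from -1 (shut) to 1 (fully open), set as the call begins (- or left out, the last holds). The fingers move at their own pace and stop on an object; FORCE is the grip in N (left out, the last holds). Time passes only in rows, so rows that repeat a pose let the fingers close. It gives the time, the measured TCP pose, the force and the opening at its end, in the units of the state.
- state(): the state, without advancing time (a new reading comes with each control period).
- grab_frame(name): name is "scene" or "top" or "wrist"; returns the picture (384x512x3 uint8, red, green, blue); there is no depth.
- calibration(name): a dict with "mtx" (3x3 intrinsics, pixels), "distortion" ([k1, k2, p1, p2, k3] as OpenCV has them; the pictures are not rectified), "rvec" (rotation vector, rad) and "tvec" (3), from world to camera coordinates, as OpenCV has them. Camera axes: x right, y down, z forward; pixel columns grow to the right and rows downward; lengths in mm; the calibration is good to about 2 mm. A picture is of the moment at which its call begins: read the wrist's pose just before it. calibration takes no time and is no camera call; for the wrist camera it gives the pose at the moment of the call.
- job_done(): hands the job in, once; it reports no verdict.
Trained networks look in the newest picture that a camera, given by its name, has taken for a name from the list of things; names that differ only in an ending like _2 or _b are one class to them, and where a whole thing is asked for, a point or a joint stands for the part that bears it (a point fixed in the world has none). Each returns a list of dicts, best first, with "confidence" (0 to 1); they miss things now and then, are a little off and sometimes report something else, mostly with a low value. They report only what shows in the picture. A call takes as long as a camera call. They do not tell look-alikes from the thing itself.
- spot_in(query, camera): "rect" ([left, top, right, bottom] in pixels, round what is visible of it).
- tip_of(query, camera): "location" ([column, row] in pixels: a listed point, or the origin of a listed thing).
The state is a dict: "time_s": time; "qpos": joint angles; "qvel": joint speeds; "effort": joint torques, N m; "ee_pos": TCP position; "ee_rot": TCP orientation; "force": force on the tool from outside, world axes, zero at the start; "torque": the same for the moment, N m; "gripper_width": finger opening in mm.
Only numpy, scipy, OpenCV 4.12 (cv2) and the standard library are available. Lean on these libraries where they do the work, as an engineer would, in place of code of your own. Each camera call takes 0.05 s, during which the arm holds its last target. There are 200 camera calls.

### The job

Close up the flour bin for the night: turn the T-handle on its sloping lid clockwise, all the way to its stop, so that the lid is drawn tight on its gasket and the lug on the handle's arm comes to lie against the fixed lug. Then take the steel snap hook from the table, press its sprung gate open and clip it through the holes of both lugs together, so that its gate has sprung shut and it hangs there by itself. Keep the lid down and leave the other things on the table where they are.

Things in the scene. Friction and masses are not known exactly. Their poses are not given: they have to be found in the camera images.
- bin: Metal flour bin standing on the table, fixed. Box 340 deep (x) x 320 wide (y), origin at the centre of its underside, front towards -x, facing the robot to within 0.2 rad. Front wall 70 mm high; from its top edge the front slopes up and back at 0.45 rad (25.8 deg) from level for 290 mm, to a flat top 196 mm high. The slope carries the lid.
- lid (a joint): Hinge of the sloping lid (262 mm up the slope x 290 wide, 12 thick) along its upper edge; rad, 0 = metal on the frame, grows as it opens. Unlatched it rests at about 0.018 on its springy gasket and could be lifted; at the T-handle it is then some 3 mm higher than when the latch has drawn it down, to about 0.005.
- latch (a joint): Turn of the T-handle, rad: 0 = open (crossbar across the lid, lock arm up the slope), 1.571 = closed, at its stop (crossbar up the slope, lock arm to the right as seen from the robot, its lug against the fixed one). Closes clockwise seen from outside. From about 0.9 a cam draws the lid down and it takes up to about 0.4 N m; closed, it is over its hump and stays.
- latch_grip (a point): Centre of the T-handle's crossbar, on the spindle axis: black bar 100 long, 14 thick, 15 high, its underside 40 and top 55 mm over the lid's face. The frame turns with the handle: z out of the lid along the spindle, y along the crossbar, x along the steel lock arm (under 12 mm over the lid), which ends in an upright lug 46 to 84 mm from the spindle, 46 high.
- fixed_lug_outer (a point): Lock lug fixed to the lid: upright steel plate 4 mm thick, 46 high, 46 to 84 mm to the right of the spindle, its hole 22 wide (54 to 76 from the spindle) and 26 high (12 to 38 over the lid). Point: middle of the 8 mm wide upright outside the hole, 80 from the spindle, 25 over the lid. Frame of the lid: x up the slope (hole's axis), y left to the spindle, z out of the lid.
- fixed_lug_inner (a point): Middle of the upright of the fixed lug on the other side of the hole, 50 mm from the spindle axis, 25 mm over the lid's face; same frame. The fixed plate's middle plane lies 2.5 mm down the slope from the spindle.
- fixed_lug_top (a point): Middle of the bar over the hole of the fixed lug, 65 mm from the spindle axis, 42 mm over the lid's face; same frame.
- moving_lug_outer (a point): The same point on the like lug at the end of the handle's arm: upright outside the hole, 80 mm from the spindle, 25 mm over the lid's face. The frame turns with the handle (x along the arm, z out of the lid). With the handle closed it lies 5 mm up the slope from the fixed one, the holes in line; the two plates together are then 9 mm thick.
- moving_lug_inner (a point): Inner upright of the arm's lug, 50 mm from the spindle, 25 mm over the lid's face.
- moving_lug_top (a point): Bar over the hole of the arm's lug, 65 mm from the spindle, 42 mm over the lid's face.
- snap: Steel snap hook lying flat: 122 long, 52 wide, of 10 mm round bar, 0.2 kg. Origin at its middle on its underside; x to the nose, y to the gate's side. Back along y -21 mm, x -40..30. Gate's side, y 21: solid leg x -40..-16 (leg and back, 52 over all, are a firm grip at x -28), gate to x 33, nose tip x 34.5. Starts with the nose away from the robot (to 0.5 rad), gate on the left, table z 0.
- snap_nose (a point): Middle of the inside of the snap hook's nose end, x 51 mm, y 0 of the hook and 5 mm over its underside. The loop's inside is 32 mm wide (y -16..16) and ends about here.
- gate (a joint): Sprung gate of the snap hook, an 8 mm bar hinged at its tail end (x -16, y 21 mm of the hook); rad, 0 = shut against the nose, grows as it is pressed into the loop, 0.72 at most; springs back; at its tip about 1.5 N to start, 4 N when in. A thing pressed in over it near the tip (x about 25 of the hook) frees it only after moving on into the nose end (x over 38).
- s_hook: Bystander: steel S-shaped pot hook without a gate, 70 x 36 x 6 mm, lying flat near the snap hook's nose. Origin at its middle.
- cutter: Bystander: pastry wheel, 145 mm long, 42 mm high, wooden handle, beside the snap hook. Origin on the table, at its middle.
- scraper: Bystander: bench scraper, steel blade 110 x 150 mm with a wooden grip 24 mm thick, lying flat in front of the bin. Origin under the grip.
- bowl: Bystander: steel mixing bowl, 190 mm across, 75 mm high. Origin at the centre of its underside.
- jar_a: Bystander: glass jar, 72 mm across, 110 mm high. Origin at the centre of its underside.
- jar_b: Bystander: glass jar with a paper label, 72 mm across, 110 mm high. Origin at the centre of its underside.
- scoop: Bystander: steel flour scoop, round cup 80 mm across and 45 mm high with a flat handle. Origin at the centre of its underside.
There are look-alikes about, which are no part of the job. Of the things that look like the snap, take the one that is farthest to the robot's left at the start.

How it is judged:
By the outcome, as a careful person would: the job done as asked, in the order asked, and still so for the second after the job is handed in, with the robot touching nothing.
It also fails if it takes over 61 s, if anything falls off the work surface, if the arm or the gripper's body presses on something with over 40 N, if the wrist force passes 120 N, or if a joint passes its speed limit or range.

## Working session

There is one attempt and no reset: what is moved stays moved. The work goes in short steps, Python scripts to look and compute and a shell command to move; the robot and the scene stay as the last step left them, time stands still between calls to the robot, and variables do not carry over. Pictures are saved under pics/ and viewed, about 8 in all and at most 12, crops included, and the job is handed in when it is done.

```bash
mkdir -p pics; ls
cat > h.py <<'E'
from workcell import *
import numpy as np, cv2
from scipy.spatial.transform import Rotation as R
def save(cam,fn,crop=None,scale=1):
    im=grab_frame(cam)
    if crop: im=im[crop[1]:crop[3],crop[0]:crop[2]]
    if scale!=1: im=cv2.resize(im,None,fx=scale,fy=scale,interpolation=cv2.INTER_CUBIC)
    cv2.imwrite('pics/'+fn,im[:,:,::-1])
def ray(cam,px,c=None):
    c=c or calibration(cam)
    M=np.array(c['mtx'],float);D=np.array(c['distortion'],float)
    u=cv2.undistortPoints(np.array([[px]],float),M,D)[0,0]
    Rm=cv2.Rodrigues(np.array(c['rvec'],float))[0];t=np.array(c['tvec'],float).ravel()
    d=Rm.T@np.array([u[0],u[1],1]);return -Rm.T@t,d/np.linalg.norm(d)
def onz(cam,px,z,c=None):
    o,d=ray(cam,px,c);return o+d*(z-o[2])/d[2]
def tri(rs):
    A=np.zeros((3,3));b=np.zeros(3)
    for o,d in rs:
        P=np.eye(3)-np.outer(d,d);A+=P;b+=P@o
    x=np.linalg.solve(A,b);return x,[np.linalg.norm((np.eye(3)-np.outer(d,d))@(x-o)) for o,d in rs]
def proj(cam,p,c=None):
    c=c or calibration(cam)
    return cv2.projectPoints(np.array(p,float).reshape(-1,3),np.array(c['rvec'],float),np.array(c['tvec'],float),np.array(c['mtx'],float),np.array(c['distortion'],float))[0][:,0]
def pose():
    s=state();return np.array(s['ee_pos']),R.from_euler('xyz',s['ee_rot'],degrees=True)
def cmd(p,Rt):
    """row for target TCP p, rotation Rt"""
    p0,R0=pose();v=R0.inv().apply(np.array(p)-p0)/500;w=(R0.inv()*Rt).as_rotvec()/(np.pi/2)
    print('ROW',np.round(np.r_[v,w],4),'dist',np.round(np.linalg.norm(v)*500,1),'ang',np.round(np.linalg.norm(w)*90,1))
E
python3 - <<'E'
from h import *
a=grab_frame('scene');b=grab_frame('top')
cv2.imwrite('pics/a.png',np.vstack([a,b])[:,:,::-1][:, :])
im=np.hstack([a,b]);cv2.imwrite('pics/a.png',cv2.resize(im,(800,300),interpolation=cv2.INTER_AREA)[:,:,::-1])
cv2.imwrite('pics/top.png',cv2.resize(b,(800,600))[:,:,::-1]);cv2.imwrite('pics/scene.png',cv2.resize(a,(800,600))[:,:,::-1])
for q in ['snap','snap_nose','latch_grip','fixed_lug_outer','fixed_lug_inner','fixed_lug_top','moving_lug_outer','moving_lug_inner','bin','s_hook']:
    for c in ['top','scene']:
        print(q,c,[(np.round(x['location']).tolist(),round(x['confidence'],2)) for x in tip_of(q,c)][:4])
print(state()['time_s'],state()['ee_rot'])
E
```

```text
pics
snap top [([352.0, 196.0], 0.76), ([399.0, 259.0], 0.58)]
snap scene [([163.0, 242.0], 0.52), ([117.0, 204.0], 0.46)]
snap_nose top [([355.0, 184.0], 0.57), ([381.0, 266.0], 0.46)]
snap_nose scene [([158.0, 252.0], 0.6), ([124.0, 192.0], 0.47)]
latch_grip top [([220.0, 175.0], 0.58)]
latch_grip scene [([276.0, 191.0], 0.8)]
fixed_lug_outer top [([248.0, 172.0], 0.89)]
fixed_lug_outer scene [([258.0, 204.0], 0.73)]
fixed_lug_inner top [([233.0, 178.0], 0.61)]
fixed_lug_inner scene [([265.0, 206.0], 0.92), ([188.0, 299.0], 0.6)]
fixed_lug_top top []
fixed_lug_top scene [([260.0, 198.0], 0.58)]
moving_lug_outer top [([223.0, 148.0], 0.88)]
moving_lug_outer scene [([291.0, 209.0], 0.85)]
moving_lug_inner top [([221.0, 158.0], 0.57)]
moving_lug_inner scene [([283.0, 205.0], 0.69)]
bin top [([224.0, 154.0], 0.68), ([224.0, 147.0], 0.31)]
bin scene [([124.0, 239.0], 0.61)]
s_hook top [([369.0, 167.0], 0.58)]
s_hook scene [([154.0, 268.0], 0.61), ([311.0, 160.0], 0.29)]
1.1 [1.79994303e+02 8.94594294e-04 1.58980674e+02]
```

View pics/top.png

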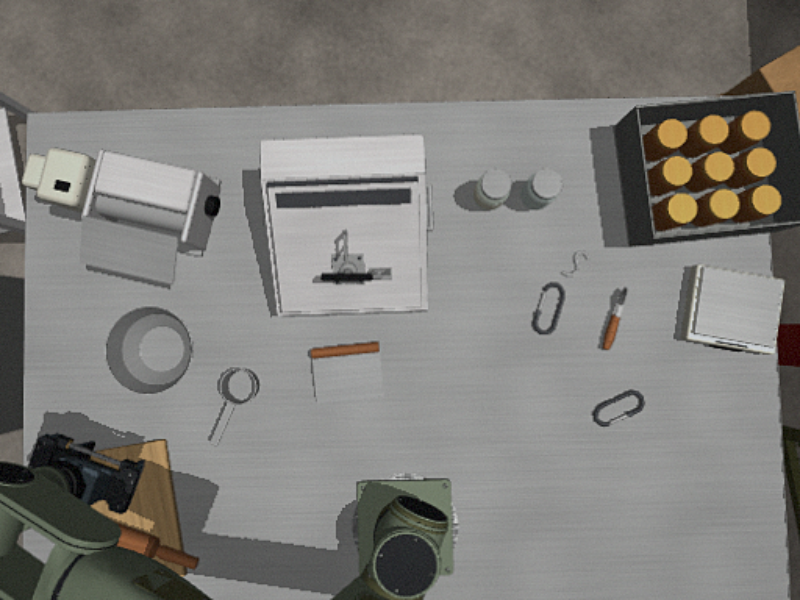

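View pics/scene.png

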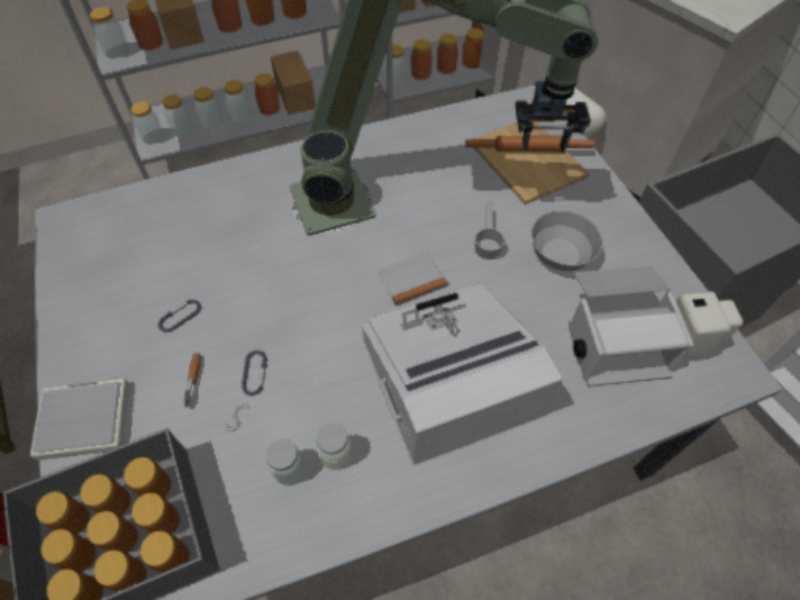

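The top view (800x600 scale) shows two snap hooks, one at (548,307) and one at (618,407). The first is farther to the robot's left, lies next to the S-hook, and has its nose pointing away, so it fits. The T-handle is at about (345,272) with its crossbar across the lid, i.e. open.

```bash
cat >> h.py <<'E'
def lidR(psi,th=0.45): # columns: lid x,y,z in world
    return R.from_euler('z',psi)*R.from_matrix(np.array([[np.cos(th),0,-np.sin(th)],[0,1,0],[np.sin(th),0,np.cos(th)]]))
E
python3 - <<'E'
from h import *
from scipy.optimize import least_squares
s=512/800
T='top';S='scene'
O=[(T,(220,175),(0,0,47.5)),(S,(276,191),(0,0,47.5)),(T,(248,172),(-2.5,-80,25)),(S,(258,204),(-2.5,-80,25)),(T,(233,178),(-2.5,-50,25)),(S,(265,206),(-2.5,-50,25)),(S,(260,198),(-2.5,-65,42)),
(T,(223,148),(80,2.5,25)),(S,(291,209),(80,2.5,25)),(T,(221,158),(50,2.5,25)),(S,(283,205),(50,2.5,25))]
C={c:calibration(c) for c in (T,S)}
for (a,b,z) in [((275,317),(427,310),70),((262,141),(424,135),196)]:
    A=onz(T,np.array(a)*s,z);B=onz(T,np.array(b)*s,z);d=A-B;print('edge',A.round(),B.round(),np.linalg.norm(d).round(),'psi',np.degrees(np.arctan2(-d[0],d[1])).round(2))
def f(x):
    return np.concatenate([proj(c,lidR(x[3]).apply(p)+x[:3],C[c])[0]-px for c,px,p in O])
r=least_squares(f,[500,80,120,0],loss='soft_l1',x_scale=[10,10,10,.1]);print(r.x.round(1),np.degrees(r.x[3]),r.fun.reshape(-1,2).round(1).tolist())
for px,n in [((352,196),(355,184)),((399,259),(381,266))]:
    a=onz(T,px,0);b=onz(T,n,5);print('snap',a.round(),b.round(),np.linalg.norm(b-a).round(),np.degrees(np.arctan2(b[1]-a[1],b[0]-a[0])).round(1))
print('scene snap',onz(S,(163,242),0).round(),onz(S,(158,252),5).round(), tri([ray(T,(352,196)),ray(S,(163,242))]))
print(C[T]['tvec'],C[S]['tvec'])
g=cv2.imread('pics/top.png')[270:350,500:600];cv2.imwrite('pics/c1.png',cv2.resize(g,None,fx=5,fy=5,interpolation=cv2.INTER_CUBIC))
E
```

```text
edge [463. 264.  70.] [471. -59.  70.] 323.0 psi 1.29
edge [803. 259. 196.] [807. -56. 196.] 315.0 psi 0.77
[559.8  98.7 141.   -0. ] -1.127161787986856 [[2.3, 0.9], [3.1, 1.3], [0.9, 1.9], [-0.1, -0.2], [6.1, -4.0], [1.1, -4.6], [1.3, 0.4], [-1.9, 0.2], [-2.0, 0.1], [0.4, -0.2], [2.7, -0.3]]
snap [ 475. -339.    0.] [ 516. -350.    5.] 43.0 -14.6
snap [ 251. -495.    0.] [ 229. -429.    5.] 69.0 108.3
scene snap [ 487. -335.    0.] [ 523. -361.    5.] (array([ 475.95405755, -339.80198365,  -16.86479403]), [np.float64(3.369483965572986), np.float64(3.3694839655730133)])
[  11.81763035  506.622618   1292.47347874] [-179.60005509 -295.34403154 1705.64791566]
```

View pics/c1.png

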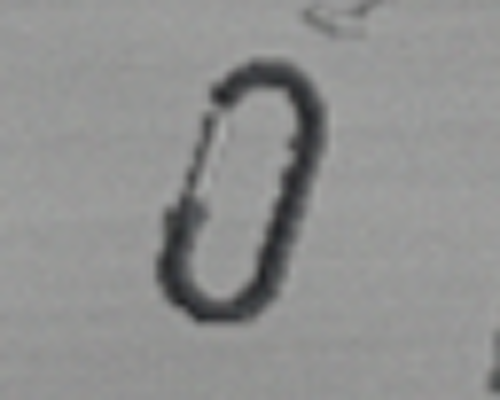

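The crop shows the left candidate: nose tip and gate seam at upper left (215,95), gate on the left, nose away from the robot. That matches. Next I move above the handle for a close look.

```bash
cat >> h.py <<'E'
def toolR(psi,q=0): # tool for lid work; q=0: jaws along slope
    L=lidR(psi).as_matrix();M=R.from_matrix(np.c_[L[:,1],L[:,0],-L[:,2]]);return M*R.from_euler('z',q)
E
python3 - <<'E'
from h import *
psi=.01;L=lidR(psi);S=np.array([560,99,135])
cmd(S+L.apply([0,0,190]),toolR(psi))
E
```

```text
ROW [-0.8208 -0.6243 -0.2022 -0.2513 -0.1709  0.7466] dist 525.4 ang 72.5
```

```bash
python3 -m jog '-0.82 -0.624 -0.202 -0.25 -0.17 0.747;-0.82 -0.624 -0.202 -0.25 -0.17 0.747;-0.82 -0.624 -0.202 -0.25 -0.17 0.747;-0.82 -0.624 -0.202 -0.25 -0.17 0.747;-0.82 -0.624 -0.202 -0.25 -0.17 0.747;-0.82 -0.624 -0.202 -0.25 -0.17 0.747;-0.82 -0.624 -0.202 -0.25 -0.17 0.747;-0.82 -0.624 -0.202 -0.25 -0.17 0.747;-0.82 -0.624 -0.202 -0.25 -0.17 0.747;-0.82 -0.624 -0.202 -0.25 -0.17 0.747;-0.82 -0.624 -0.202 -0.25 -0.17 0.747;-0.82 -0.624 -0.202 -0.25 -0.17 0.747;-0.82 -0.624 -0.202 -0.25 -0.17 0.747;-0.82 -0.624 -0.202 -0.25 -0.17 0.747;-0.82 -0.624 -0.202 -0.25 -0.17 0.747;-0.82 -0.624 -0.202 -0.25 -0.17 0.747;-0.82 -0.624 -0.202 -0.25 -0.17 0.747;-0.82 -0.624 -0.202 -0.25 -0.17 0.747' 0.0 40
python3 - <<'E'
from h import *
print(state()['qpos'])
c=calibration('wrist');save('wrist','w1.png',None,1.5)
for q in ['latch_grip','fixed_lug_outer','fixed_lug_inner','fixed_lug_top','moving_lug_outer','moving_lug_inner','moving_lug_top']:
    print(q,[(np.round(x['location'],1).tolist(),round(x['confidence'],2)) for x in tip_of(q,'wrist')][:3])
import json;json.dump({k:np.array(v).tolist() for k,v in c.items()},open('c1.json','w'))
print(ray('wrist',(256,192),c))
E
```

```text
time_s: 2.6
ee_pos: [476.4, 99.6, 305.6]
ee_rot: [154.4, -0.0, 90.7]
force: [0.7, -0.2, -0.1]
gripper_width: 45.6
[ 14.70377125  -5.89003966 108.06506715  -7.51601865  53.12849278
  17.22238675]
latch_grip [([256.7, 184.9], 0.84), ([91.2, 150.1], 0.2)]
fixed_lug_outer [([254.8, 252.7], 0.86)]
fixed_lug_inner [([253.1, 226.0], 0.56)]
fixed_lug_top [([255.8, 245.0], 0.56)]
moving_lug_outer [([335.3, 180.1], 0.9)]
moving_lug_inner [([304.7, 180.7], 0.66), ([256.8, 184.2], 0.39)]
moving_lug_top [([322.5, 184.4], 0.71)]
(array([398.24493318, 164.56426464, 468.09464563]), array([ 0.42573587, -0.21369698, -0.87925114]))
```

View pics/w1.png

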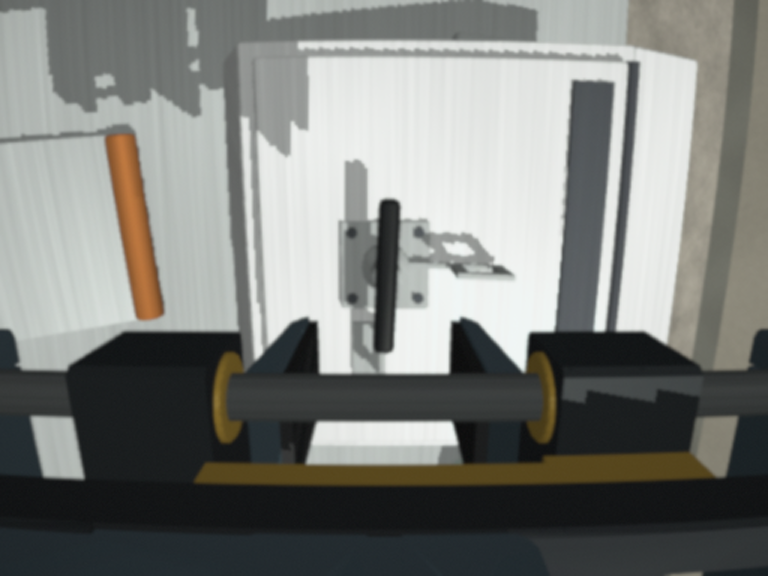

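The wrist view has the crossbar centre at about (258,184) in native pixels. The moving lug is at (330,180), and the fixed lug is mostly hidden behind the gripper. I refit with this view added.

```bash
cat > fit.py <<'E'
from h import *
import json
from scipy.optimize import least_squares
T='top';S='scene';W='wrist'
C={c:calibration(c) for c in (T,S)};C[W]=json.load(open('c1.json'))
O=[(T,(220,175),(0,0,47.5)),(S,(276,191),(0,0,47.5)),(T,(248,172),(-2.5,-80,25)),(S,(258,204),(-2.5,-80,25)),(S,(265,206),(-2.5,-50,25)),(S,(260,198),(-2.5,-65,42)),
(T,(223,148),(80,2.5,25)),(S,(291,209),(80,2.5,25)),(T,(221,158),(50,2.5,25)),(S,(283,205),(50,2.5,25)),
(W,(257.5,184.8),(0,0,47.5)),(W,(335.3,180.1),(80,2.5,25)),(W,(304.7,180.7),(50,2.5,25)),(W,(322.5,184.4),(65,2.5,42))]
def f(x):
    return np.concatenate([(proj(c,lidR(x[3]).apply(p)+x[:3],C[c])[0]-px) for c,px,p in O])
for m in ['all','w']:
    r=least_squares(f,[560,99,135,0],loss='soft_l1',x_scale=[10,10,10,.1]);print(r.x.round(1),np.degrees(r.x[3]),r.fun.reshape(-1,2).round(1).tolist())
    O=[o for o in O if o[0]==W]
print('grip tri',tri([ray(W,(257.5,184.8),C[W]),ray(T,(220,175)),ray(S,(276,191))]))
s=512/800
# crossbar ends in W at guess heights, lid edge
X=r.x
n=lidR(0).apply([0,0,1])
def onplane(px,p0):
    o,d=ray(W,px,C[W]);return o+d*(n@(p0-o))/(n@d)
p0=X[:3]+n*55
a=onplane(np.array([390,203])/1.5,p0);b=onplane(np.array([384,350])/1.5,p0);print('bar',a,b,np.linalg.norm(a-b),np.degrees(np.arctan2(-(a-b)[0],(a-b)[1])))
p0=X[:3]
a=onplane(np.array([253,60])/1.5,p0);b=onplane(np.array([266,355])/1.5,p0);print('lid low edge',a,b,(a-b)[0]/(a-b)[1])
E
python3 fit.py
```

```text
[559.4 100.2 136.8  -0. ] -0.8332210679353705 [[2.0, 1.1], [3.4, 1.8], [0.4, 2.1], [0.3, 0.3], [1.4, -4.1], [1.7, 1.0], [-2.4, 0.6], [-1.6, 0.6], [0.0, 0.1], [3.1, 0.1], [-0.7, 0.9], [-0.7, 1.1], [0.9, -0.3], [0.8, -0.6]]
[561.5  99.9 133.5  -0. ] -1.239830957748638 [[-0.3, 0.3], [-1.2, 1.1], [0.8, -0.5], [0.5, -0.7]]
grip tri (array([536.68713033,  99.51076742, 186.90659601]), [np.float64(3.427433236781216), np.float64(7.861688915027078), np.float64(10.411179426471465)])
bar [539.29666261 148.53681718 183.83165279] [536.95912048  53.62451853 182.70249122] 94.94779378095187 -1.410820632966452
lid low edge [477.33847059 243.4701096   92.8216669 ] [478.79569604  29.0037202   93.52558703] -0.006794656531045642
```

Run:
```python
from h import *
L=lidR(0);S=np.array([560.5,100,132])
cmd(S+L.apply([0,0,52]),toolR(0))
```

```text
ROW [ 1.400e-03 -2.000e-04  2.819e-01 -1.600e-03 -2.800e-03  5.800e-03] dist 140.9 ang 0.6
```

```bash
python3 -m jog '0.0014 0 0.06 0 0 0.006;0.0014 0 0.13 0 0 0.006;0.0014 0 0.19 0 0 0.006;0.0014 0 0.24 0 0 0.006;0.0014 0 0.282 0 0 0.006;0.0014 0 0.282 0 0 0.006;0.0014 0 0.282 0 0 0.006'
python3 -m jog '0 0 0 0 0 0;0 0 0 0 0 0;0 0 0 0 0 0;0 0 0 0 0 0' -1 45
python3 - <<'E'
from h import *
save('scene','s2.png',(200,130,360,250),5);print(state()['torque'],state()['qpos'])
E
```

```text
time_s: 3.58
ee_pos: [537.7, 99.8, 178.0]
ee_rot: [154.5, -0.2, 90.1]
force: [0.1, -0.7, -0.1]
gripper_width: 45.6
time_s: 3.92
ee_pos: [537.9, 100.0, 179.3]
ee_rot: [154.4, -0.2, 90.1]
force: [1.1, 0.5, 0.2]
gripper_width: 21.7
[-0.09185136  0.30930387 -0.01894098] [ 12.57267668   5.67584319 115.81547626  -9.32052283  33.73854157
  19.16410402]
```

View pics/s2.png

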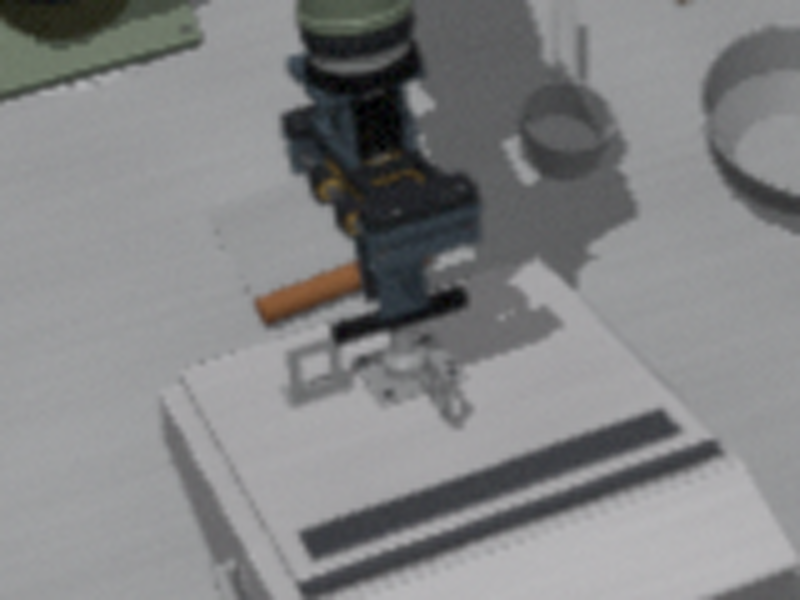

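```bash
python3 -m jog '0 0 0 0 0 0;0 0 0 0 0 0;0 0 0 0 0 0;0 0 0 0 0 0' -1 45
python3 - <<'E'
from h import *
p,r=pose()
print(p,proj('scene',[p,p+r.apply([0,0,22]),p+r.apply([0,10,22])]),[(proj('scene',[p])[0]-[200,130])*5])
for q in ['latch_grip','moving_lug_outer','fixed_lug_outer']:
  print([x for x in tip_of(q,'scene')][:1])
E
```

```text
time_s: 4.3
ee_pos: [537.8, 100.0, 179.2]
ee_rot: [154.4, -0.2, 90.1]
force: [-0.9, 0.2, -0.2]
gripper_width: 0.4
[537.80636237  99.99563802 179.17216612] [[279.1528141  192.66880494]
 [279.89234893 197.95154531]
 [280.95093855 199.3257395 ]] [array([395.7640705 , 313.34402471])]
[{'location': [276.5, 193.1], 'confidence': 0.58}]
[{'location': [290.6, 208.7], 'confidence': 0.74}]
[{'location': [259.0, 205.0], 'confidence': 0.86}]
```

Run:
```python
from h import *
save('wrist','w2.png',None,1.5)
g=grab_frame('scene')[170:220,250:310];print(tip_of('latch_grip','wrist')[:2],tip_of('moving_lug_outer','wrist')[:1])
a=cv2.imread('pics/w2.png');g=cv2.resize(g,(360,300),interpolation=cv2.INTER_CUBIC)[:,:,::-1];a[:300,:360]=g;cv2.imwrite('pics/w2.png',a)
```

```text
[{'location': [254.5, 235.2], 'confidence': 0.77}] [{'location': [381.7, 219.3], 'confidence': 0.71}]
```

View pics/w2.png

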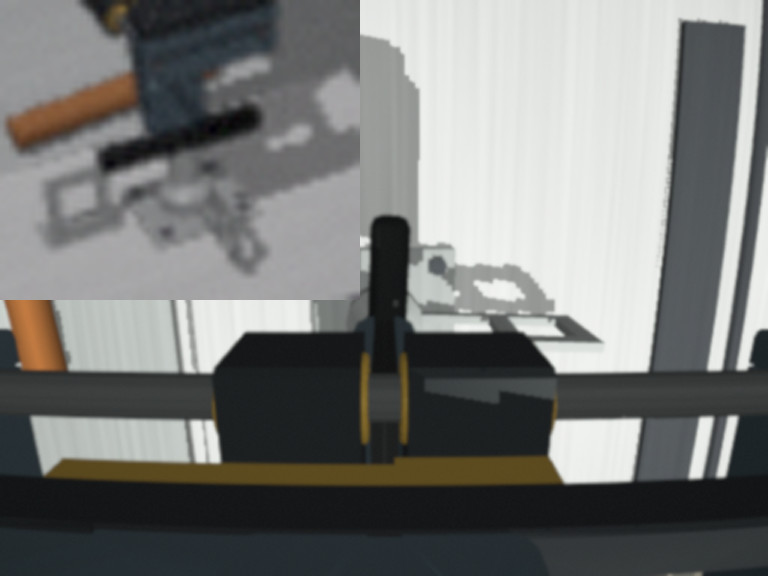

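Run:
```python
from h import *
import json
c1=json.load(open('c1.json'));c2=calibration('wrist');json.dump({k:np.array(v).tolist() for k,v in c2.items()},open('c2.json','w'))
p,r=pose()
print('tips in wrist*1.5',proj('wrist',[p+r.apply([0,0,22]),p,p+r.apply([16,0,22])],c2)*1.5)
pairs={'bar left end top':((390,203),(390,220)),'lug corner':((513,275),(602,342)),'lug outer':((503,270),(572.5,329)),'strip top left':((574,82),(682,22)),'bar botcorner?':((345,221),(345,248)),'screw':((418,232),(437,265)),'plate corner':((429,221),(455,247))}
S=np.array([560.5,100,132])
for k,(a,b) in pairs.items():
    x,e=tri([ray('wrist',np.array(a)/1.5,c1),ray('wrist',np.array(b)/1.5,c2)]);print(k,x.round(1),np.round(e,1),'lid',lidR(0).inv().apply(x-S).round(1))
print(np.array(c1['tvec']),cv2.Rodrigues(np.array(c1['rvec']))[0].T@-np.array(c1['tvec']).ravel(),cv2.Rodrigues(np.array(c2['rvec']))[0].T@-np.array(c2['tvec']).ravel())
```

```text
tips in wrist*1.5 [[382.02425775 336.50329085]
 [381.89624125 354.8307726 ]
 [382.01560192 299.02906079]]
bar left end top [560.6 146.1 140.3] [0.3 0.3] lid [ 3.7 46.1  7.4]
lug corner [614.6 103.6 213.1] [0.3 0.3] lid [84.   3.6 49.4]
lug outer [625.9 101.1 188. ] [0.7 0.7] lid [83.2  1.1 21.9]
strip top left [678.  232.8 190.2] [0.7 0.7] lid [131.1 132.8   1.3]
bar botcorner? [543.9 131.4 112.1] [5.7 5.7] lid [-23.6  31.4 -10.7]
screw [580.6 125.6 146.9] [0.1 0.1] lid [24.6 25.6  4.7]
plate corner [587.1 133.8 151.1] [0.3 0.3] lid [32.3 33.8  5.6]
[-563.4889839    96.51336805  279.21023635] [398.24493318 164.56426464 468.09464563] [460.35939778 165.08413953 341.80556455]
```

```bash
python3 - <<'E'
from h import *
import json
c1=json.load(open('c1.json'));c2=json.load(open('c2.json'))
S=np.array([560.5,100,132]);L=lidR(0)
for q in [(0,50,55),(0,-50,55),(0,0,55),(0,50,10),(80,2,46),(0,0,0)]:
    P=L.apply(q)+S;print(q,(proj('wrist',P,c1)[0]*1.5).round(),(proj('wrist',P,c2)[0]*1.5).round(),proj('scene',P).round(1),((proj('scene',P)[0]-[250,170])*6).round(), (proj('top',P)[0]*800/512).round())
E
python3 - <<'E'
import cv2
b=cv2.imread('pics/top.png')
E
```

```text
(0, 50, 55) [384. 200.] [382. 220.] [[292.4 187.9]] [254. 107.] [321. 277.]
(0, -50, 55) [383. 355.] [382. 477.] [[265.5 196.2]] [ 93. 157.] [373. 276.]
(0, 0, 55) [383. 280.] [382. 357.] [[279.1 192. ]] [174. 132.] [347. 276.]
(0, 50, 10) [384. 197.] [382. 211.] [[293.6 198.7]] [262. 172.] [324. 269.]
(80, 2, 46) [506. 276.] [588. 344.] [[288.8 205.3]] [233. 212.] [344. 235.]
(0, 0, 0) [384. 265.] [382. 317.] [[280.8 205.1]] [185. 211.] [349. 267.]
```

```bash
python3 -m jog '0 0 0.004 0 0 0;0 0 0.008 0 0 0;0 0 0.008 0 0 0'
python3 - <<'E'
from h import *
p,r=pose();print(p)
for z in (22,10,0):print(z,(proj('wrist',[p+r.apply([16,0,z]),p+r.apply([16,13,z]),p+r.apply([16,-13,z])])*1.5).round().tolist(), ((proj('scene',p+r.apply([0,0,z]))[0]-[250,170])*6).round())
im=grab_frame('wrist')[180:260,220:300];cv2.imwrite('pics/w3.png',cv2.resize(im,(480,480),interpolation=cv2.INTER_CUBIC)[:,:,::-1])
E
```

```text
time_s: 4.9
ee_pos: [539.1, 100.0, 175.7]
ee_rot: [154.4, -0.2, 90.1]
force: [-6.6, 0.8, 8.7]
gripper_width: 0.5
[539.09900101 100.01914223 175.66613753]
22 [[382.0, 299.0], [414.0, 299.0], [350.0, 299.0]] [180. 173.]
10 [[382.0, 306.0], [416.0, 306.0], [348.0, 306.0]] [177. 156.]
0 [[382.0, 313.0], [417.0, 313.0], [346.0, 313.0]] [175. 141.]
```

View pics/w3.png

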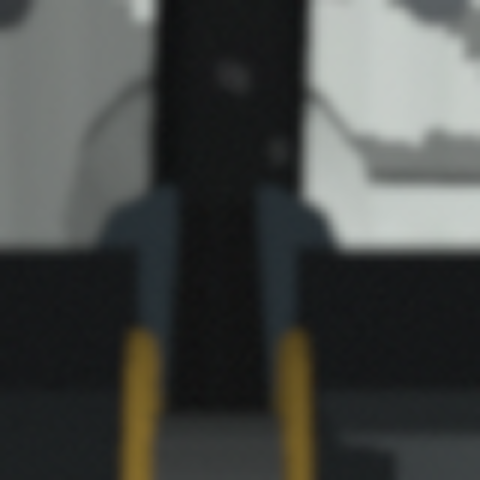

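The fingertips meet the bar's top here, with 11 N resisting, so the bar sits about 20 mm deeper than I aimed. I back off, check the fingertip offset against the first scene picture, then regrip deeper.

```bash
python3 -m jog '0 0 -0.012 0 0 0;0 0 -0.02 0 0 0;0 0 -0.02 0 0 0;0 0 -0.02 0 0 0' -0.1 45
python3 - <<'E'
from h import *
p=np.array([206.2,536.8,205]);r=R.from_euler('xyz',[180,0,159],degrees=True)
for z in (0,22):
  print(z,[(proj('scene',p+r.apply([0,y,z]))[0]*800/512).round() for y in (-52,52)],[(proj('top',p+r.apply([0,y,z]))[0]*800/512).round() for y in (-52,52)])
a=cv2.imread('pics/scene.png')[85:175,500:610];a=cv2.resize(a,None,fx=4,fy=4)
g=grab_frame('scene')[160:220,250:320][:,:,::-1];g=cv2.resize(g,(420,360),interpolation=cv2.INTER_CUBIC)
a[:,:]=a;out=np.zeros((360,860,3),np.uint8);out[:,:440]=a;out[:,440:]=g;cv2.imwrite('pics/m.png',cv2.resize(out,(800,335)))
p,r=pose();print(p,state()['gripper_width'],[((proj('scene',p+r.apply([0,0,z]))[0]-[250,160])*6).round() for z in (0,22)])
E
```

```text
time_s: 5.28
ee_pos: [534.9, 100.0, 185.2]
ee_rot: [154.4, -0.2, 90.1]
force: [-0.1, 0.1, -0.4]
gripper_width: 24.5
0 [array([523., 149.]), array([562., 150.])] [array([143., 466.]), array([ 91., 447.])]
22 [array([521., 156.]), array([560., 156.])] [array([148., 463.]), array([ 97., 444.])]
[534.83143383  99.95807077 184.88938871] 28.194494990003303 [array([173., 186.]), array([178., 218.])]
```

View pics/m.png

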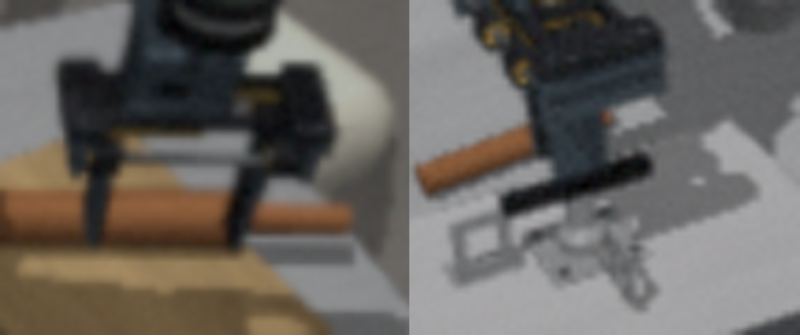

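```bash
python3 -m jog '0 0.004 0 0 0 0;0 0.004 0.012 0 0 0;0 0.004 0.024 0 0 0;0 0.004 0.036 0 0 0;0 0.004 0.036 0 0 0' 0.0 45
python3 -c "
from h import *
print(state()['force'],pose()[0])"
```

```text
time_s: 5.75
ee_pos: [543.9, 99.8, 167.5]
ee_rot: [154.6, -0.2, 90.1]
force: [0.6, 0.1, -0.9]
gripper_width: 45.8
[ 0.60577378  0.06590978 -0.93291877] [543.92845484  99.80018486 167.5135523 ]
```

Free of contact and now 10 mm deeper. I go another 14 mm and close.

```bash
python3 -m jog '0 0 0.01 0 0 0;0 0 0.02 0 0 0;0 0 0.028 0 0 0;0 0 0.028 0 0 0'
python3 -m jog '0 0 0 0 0 0;0 0 0 0 0 0;0 0 0 0 0 0;0 0 0 0 0 0;0 0 0 0 0 0;0 0 0 0 0 0' -1 45
python3 - <<'E'
from h import *
print(state()['qpos'][5],pose()[0])
E
```

```text
time_s: 6.08
ee_pos: [549.7, 99.7, 153.7]
ee_rot: [154.7, -0.2, 90.0]
force: [-1.4, -0.5, -1.0]
gripper_width: 45.5
time_s: 6.58
ee_pos: [550.1, 99.8, 154.2]
ee_rot: [154.6, -0.2, 90.1]
force: [0.6, 0.3, 0.2]
gripper_width: 17.5
19.624040831078712 [550.14600573  99.77981383 154.16206453]
```

```bash
python3 -m jog '0 0 0 0 0 0;0 0 0 0 0 0;0 0 0 0 0 0' -1 45
```

```text
time_s: 6.83
ee_pos: [550.2, 99.8, 154.2]
ee_rot: [154.6, -0.2, 90.1]
force: [0.1, 0.5, 0.1]
gripper_width: 17.7
```

```bash
python3 -m jog '0 0 0 0 0 0.07;0 0 0 0 0 0.14;0 0 0 0 0 0.2;0 0 0 0 0 0.2'
python3 - <<'E'
from h import *
s=state();print(s['torque'],s['ee_rot'],s['qpos'])
grab_frame('wrist');grab_frame('scene');grab_frame('top')
for q in ['latch_grip','moving_lug_outer','moving_lug_inner']:
  for c in ['scene','top','wrist']: print(q,c,[(np.round(x['location'],1).tolist(),round(x['confidence'],2)) for x in tip_of(q,c)][:1])
S=np.array([560.5,100,132]);L=lidR(0)
for q in (0,.17,.314): 
  P=L.apply(R.from_euler('z',-q).apply([80,2.5,25]))+S;print(q,proj('scene',P),proj('top',P),proj('wrist',P))
E
```

```text
time_s: 7.17
ee_pos: [549.6, 99.8, 153.9]
ee_rot: [155.8, -7.8, 73.6]
force: [-0.5, 1.7, 0.5]
gripper_width: 17.5
[0.03910723 0.48697765 0.03811412] [155.8417533   -7.81246183  73.59571509] [ 12.19107864   8.47107765 116.59902267  -9.8829359   30.4497481
  37.71099523]
latch_grip scene [([278.5, 192.3], 0.65)]
latch_grip top [([388.1, 206.1], 0.32)]
latch_grip wrist [([257.6, 250.5], 0.87)]
moving_lug_outer scene [([282.6, 211.6], 0.49)]
moving_lug_outer top []
moving_lug_outer wrist [([398.3, 233.0], 0.86)]
moving_lug_inner scene [([279.2, 207.0], 0.5)]
moving_lug_inner top [([311.0, 124.8], 0.69)]
moving_lug_inner wrist []
0 [[289.58338393 210.49434468]] [[220.51444765 148.51180311]] [[393.21377633 189.64757034]]
0.17 [[285.72724236 211.59299318]] [[225.01602302 148.63835114]] [[397.12440581 212.82753645]]
0.314 [[282.31473331 212.23197918]] [[228.77830282 149.31779177]] [[397.115076  232.3893726]]
```

The handle turns with the gripper: the moving lug tracks the predicted 0.31 rad in two views. I continue to the stop.

```bash
python3 -m jog '0 0 0 0 0 0.07;0 0 0 0 0 0.14;0 0 0 0 0 0.21;0 0 0 0 0 0.28;0 0 0.001 0 0 0.35;0 0 0.002 0 0 0.42;0 0 0.003 0 0 0.48;0 0 0.004 0 0 0.54;0 0 0.005 0 0 0.6;0 0 0.006 0 0 0.65;0 0 0.006 0 0 0.7;0 0 0.006 0 0 0.7' -1 60
python3 -c "
from h import *
s=state();print(s['torque'],s['effort'],s['qpos'][5],R.from_matrix((toolR(0).inv()*pose()[1]).as_matrix()).as_rotvec(degrees=True))"
```

```text
time_s: 8.77
ee_pos: [549.1, 101.2, 150.8]
ee_rot: [176.2, -24.9, 9.7]
force: [-11.1, 9.0, 5.6]
gripper_width: 17.4
[1.41986997 1.80313767 0.63770307] [ -6.09654263 -26.76887691 -23.71855259  -2.16495015  -3.14680025
   0.43181023] 100.82062945974134 [ 0.73404926 -0.1923602  81.22911932]
```

```bash
python3 -m jog '0 0 0 0 0 0.04;0 0 0 0 0 0.08;0 0 0 0 0 0.11;0 0 0 0 0 0.11;0 0 0 0 0 0.11'
python3 - <<'E'
from h import *
s=state();print(s['torque'],s['effort'],s['qpos'][5],(toolR(0).inv()*pose()[1]).as_rotvec(degrees=True))
grab_frame('wrist');grab_frame('scene')
for q in ['latch_grip','moving_lug_outer','moving_lug_inner','moving_lug_top','fixed_lug_outer']:
  for c in ['scene','wrist']: print(q,c,[(np.round(x['location'],1).tolist(),round(x['confidence'],2)) for x in tip_of(q,c)][:1])
S=np.array([560.5,100,132]);L=lidR(0)
for q in (1.4,1.571):
  P=L.apply(R.from_euler('z',-q).apply([80,2.5,22]))+S;print(q,proj('scene',P),proj('wrist',P))
E
```

```text
time_s: 9.18
ee_pos: [548.9, 101.6, 151.0]
ee_rot: [-179.2, -25.2, -1.1]
force: [-4.0, 4.9, 0.7]
gripper_width: 17.0
[0.34181914 0.95693038 0.76994394] [ -3.20496239 -29.29281235 -22.51166046  -0.63871376  -2.32061081
   0.56106789] 110.63604662843551 [ 0.73808831 -0.24103439 90.9979225 ]
latch_grip scene [([277.6, 192.5], 0.7)]
latch_grip wrist [([253.0, 253.3], 0.7)]
moving_lug_outer scene [([260.4, 205.3], 0.51)]
moving_lug_outer wrist [([401.5, 226.4], 0.67)]
moving_lug_inner scene [([265.0, 201.7], 0.54)]
moving_lug_inner wrist [([386.9, 238.7], 0.64)]
moving_lug_top scene [([264.0, 201.4], 0.72)]
moving_lug_top wrist [([387.4, 240.0], 0.92)]
fixed_lug_outer scene [([262.3, 205.8], 0.72)]
fixed_lug_outer wrist []
1.4 [[260.6494158  208.81952727]] [[400.04427911 203.72651736]]
1.571 [[258.94304979 206.9978732 ]] [[400.63137317 226.94073017]]
```

```bash
python3 -m jog '0 0 0 0 0 0.04;0 0 0 0 0 0.06;0 0 0 0 0 0.06'
python3 - <<'E'
from h import *
s=state();print(s['torque'],s['effort'][5],(toolR(0).inv()*pose()[1]).as_rotvec(degrees=True))
E
python3 -m jog '0 0 0 0 0 0;0 0 0 0 0 0;0 0 0 0 0 0' -0.2
python3 - <<'E'
from h import *
L=lidR(0);p,r=pose();print((toolR(0).inv()*r).as_rotvec(degrees=True),L.inv().apply(p-[560.5,100,132]))
cmd(p-r.apply([0,0,150]),r)
E
```

```text
time_s: 10.03
ee_pos: [549.0, 101.8, 151.2]
ee_rot: [-176.7, -25.0, -6.9]
force: [-3.0, 2.8, 0.4]
gripper_width: 17.3
[0.13151862 0.80901463 0.70141404] 0.7860124111175537 [ 0.7055086  -0.25424266 96.26725688]
time_s: 10.28
ee_pos: [549.7, 101.6, 151.6]
ee_rot: [-176.7, -25.1, -6.9]
force: [0.2, -1.2, -0.3]
gripper_width: 33.8
[ 0.65006775 -0.18814226 96.28157563] [-1.2017065   1.63254138 22.34264823]
ROW [ 0.   0.  -0.3  0.   0.   0. ] dist 150.0 ang 0.0
```

```bash
python3 -m jog '0 0 -0.04 0 0 0;0 0 -0.1 0 0 0;0 0 -0.17 0 0 0;0 0 -0.24 0 0 0;0 0 -0.3 0 0 0;0 0 -0.3 0 0 0' 0.9
python3 - <<'E'
from h import *
import json
c=calibration('wrist');json.dump({k:np.array(v).tolist() for k,v in c.items()},open('c3.json','w'))
im=grab_frame('wrist');cv2.imwrite('pics/w4.png',cv2.resize(im,(768,576),interpolation=cv2.INTER_CUBIC)[:,:,::-1])
grab_frame('scene')
for q in ['latch_grip','moving_lug_outer','moving_lug_inner','moving_lug_top','fixed_lug_outer','fixed_lug_inner','fixed_lug_top']:
  for C in ['scene','wrist']: print(q,C,[(np.round(x['location'],1).tolist(),round(x['confidence'],2)) for x in tip_of(q,C)][:1])
S=np.array([560.5,100,132]);L=lidR(0)
for q in [(0,0,44.5),(2.5,-80,22),(-2.5,-80,22),(-2.5,-50,22),(-2.5,-65,39)]: P=L.apply(q)+S;print(q,proj('scene',P),proj('wrist',P,c))
E
```

```text
time_s: 10.78
ee_pos: [487.4, 101.3, 294.8]
ee_rot: [-176.4, -25.8, -7.1]
force: [1.6, -0.3, -0.3]
gripper_width: 74.0
latch_grip scene [([277.8, 193.5], 0.53)]
latch_grip wrist [([257.4, 190.7], 0.88)]
moving_lug_outer scene [([308.8, 160.5], 0.63)]
moving_lug_outer wrist [([338.4, 175.5], 0.91)]
moving_lug_inner scene [([265.2, 204.2], 0.69)]
moving_lug_inner wrist [([310.7, 185.0], 0.57)]
moving_lug_top scene [([264.3, 202.0], 0.76)]
moving_lug_top wrist [([328.8, 180.4], 0.92)]
fixed_lug_outer scene [([260.8, 204.6], 0.68)]
fixed_lug_outer wrist [([339.0, 180.4], 0.97)]
fixed_lug_inner scene [([264.2, 203.5], 0.55)]
fixed_lug_inner wrist [([306.9, 186.6], 0.76)]
fixed_lug_top scene [([259.7, 198.3], 0.62)]
fixed_lug_top wrist [([329.0, 183.8], 0.93)]
(0, 0, 44.5) [[279.40391401 194.55813031]] [[259.07186562 193.62112304]]
(2.5, -80, 22) [[258.9447004  207.00015972]] [[337.95139411 177.93440945]]
(-2.5, -80, 22) [[258.48192201 206.28756306]] [[338.23063293 182.79940267]]
(-2.5, -50, 22) [[266.56311692 203.76266573]] [[308.65327085 185.9255145 ]]
(-2.5, -65, 39) [[261.85309115 200.96645649]] [[326.72897641 187.76263949]]
```

View pics/w4.png

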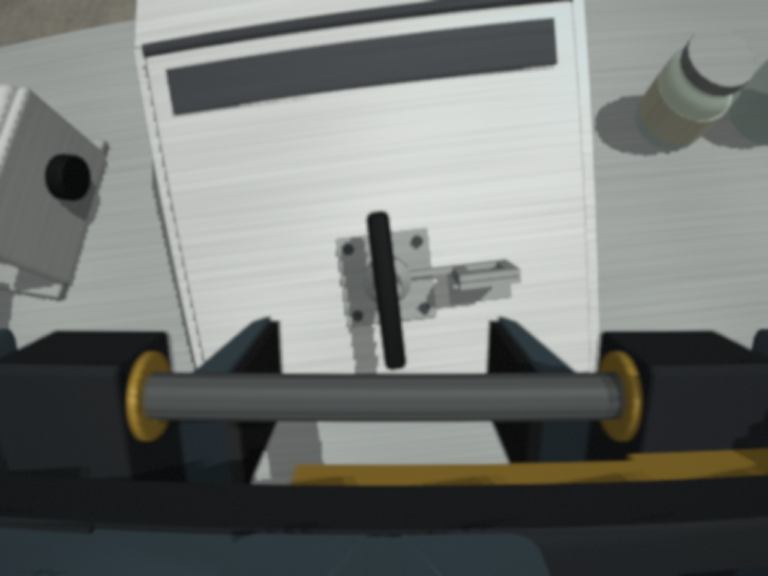

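The wrist view shows the crossbar up the slope and the two lugs side by side at about (487,272) in the 768-px picture, so the latch is closed. I check the finger geometry against this picture.

Run:
```python
from h import *
p,r=pose()
for z in (22,10,0,-10,-20,-40):print(z,(proj('wrist',[p+r.apply([x,y,z]) for x in(16,-16) for y in (37,-37)])*1.5).round().tolist())
c=calibration('wrist');Rm=cv2.Rodrigues(np.array(c['rvec']))[0];print('cam in tool',r.inv().apply(-Rm.T@np.array(c['tvec']).ravel()-p),'axis',r.inv().apply(Rm[2]))
# snap from here
grab_frame('top');print([(np.round(x['location'],1).tolist(),x['confidence']) for x in tip_of('snap','top')],[x['rect'] for x in spot_in('snap','top')])
```

```text
22 [[475.0, 300.0], [293.0, 300.0], [471.0, 374.0], [297.0, 374.0]]
10 [[480.0, 308.0], [288.0, 308.0], [476.0, 385.0], [292.0, 385.0]]
0 [[485.0, 315.0], [283.0, 315.0], [481.0, 395.0], [287.0, 395.0]]
-10 [[491.0, 323.0], [278.0, 322.0], [486.0, 407.0], [282.0, 407.0]]
-20 [[497.0, 331.0], [272.0, 331.0], [491.0, 420.0], [277.0, 420.0]]
-40 [[511.0, 352.0], [257.0, 352.0], [504.0, 450.0], [264.0, 450.0]]
cam in tool [  66.03085482   -0.32772319 -179.99200267] axis [-2.33436312e-01  9.17759451e-04  9.72371660e-01]
[([397.0, 260.0], 0.7), ([348.9, 194.1], 0.51)] [[340.9, 179.9, 364.0, 214.4], [376.6, 248.9, 412.1, 274.4], [214.6, 160.9, 247.3, 195.1]]
```

The fingertips show at tool z of about −5, not +22, and the touch on the bar agrees. So in reported coordinates the grasp point is at z ≈ −24, and I'll use that. Now I go to the snap hook.

Run:
```python
from h import *
cmd([450,-333,150],R.from_euler('xyz',[180,0,-12],degrees=True))
```

```text
ROW [-0.0857  0.8835  0.213  -0.0481 -0.2769  0.0634] dist 456.4 ang 25.9
```

```bash
python3 -m jog '-0.0857 0.8835 0.213 -0.048 -0.277 0.0634;-0.0857 0.8835 0.213 -0.048 -0.277 0.0634;-0.0857 0.8835 0.213 -0.048 -0.277 0.0634;-0.0857 0.8835 0.213 -0.048 -0.277 0.0634;-0.0857 0.8835 0.213 -0.048 -0.277 0.0634;-0.0857 0.8835 0.213 -0.048 -0.277 0.0634;-0.0857 0.8835 0.213 -0.048 -0.277 0.0634;-0.0857 0.8835 0.213 -0.048 -0.277 0.0634;-0.0857 0.8835 0.213 -0.048 -0.277 0.0634;-0.0857 0.8835 0.213 -0.048 -0.277 0.0634;-0.0857 0.8835 0.213 -0.048 -0.277 0.0634;-0.0857 0.8835 0.213 -0.048 -0.277 0.0634;-0.0857 0.8835 0.213 -0.048 -0.277 0.0634;-0.0857 0.8835 0.213 -0.048 -0.277 0.0634;-0.0857 0.8835 0.213 -0.048 -0.277 0.0634'
python3 - <<'E'
from h import *
im=grab_frame('wrist');c=calibration('wrist')
for q in ['snap','snap_nose']: print(q,[(np.round(x['location'],1).tolist(),round(x['confidence'],2),onz('wrist',x['location'],5 if q!='snap' else 0,c).round(1)) for x in tip_of(q,'wrist')])
print([(np.round(x['rect']),x['confidence']) for x in spot_in('snap','wrist')],state()['qpos'])
cv2.imwrite('pics/w5.png',cv2.resize(im,(768,576),interpolation=cv2.INTER_CUBIC)[:,:,::-1])
g=cv2.cvtColor(im,cv2.COLOR_RGB2GRAY)
E
```

```text
time_s: 12.98
ee_pos: [450.4, -332.0, 150.5]
ee_rot: [-180.0, -0.0, -11.9]
force: [0.0, -0.4, 0.2]
gripper_width: 86.5
snap []
snap_nose []
[(array([222.,  98., 286., 222.]), 0.61)] [-3.75813309e+01  1.91970199e+01  9.65551306e+01  7.49401469e-03
  6.41985995e+01  6.43265218e+01]
```

View pics/w5.png

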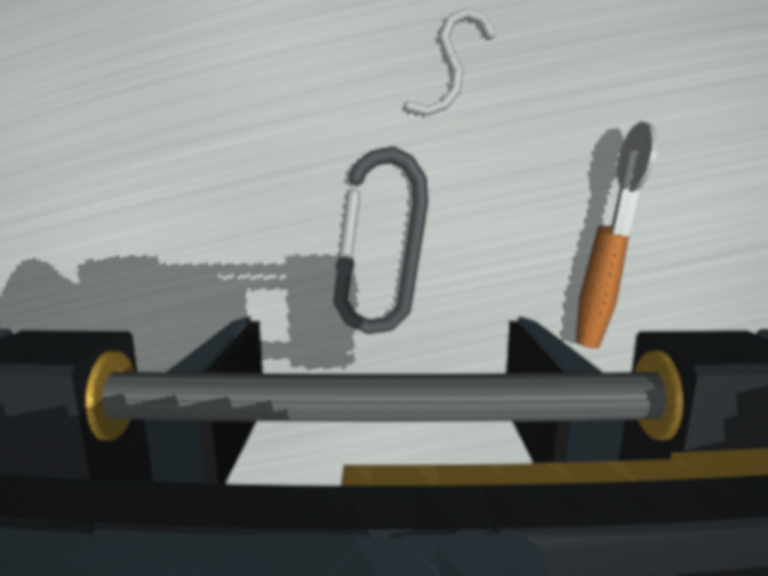

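The wrist view has the hook with its nose at (390,147), tail at (372,332), gate and nose tip at left (352,184), and gate root at (345,260). The cutter and S-hook are clear of it.

Run:
```python
from h import *
c=calibration('wrist')
px=np.array([(391,147),(371,332),(352,184),(345,260),(428,185),(407,312)])/1.5
hk=np.array([(61,0),(-61,0),(34.5,21),(-16,21),(30,-26),(-40,-26)],float)
W=np.array([onz('wrist',q,5,c)[:2] for q in px])
a=hk-hk.mean(0);b=W-W.mean(0)
z=np.sum((a[:,0]-1j*a[:,1])*(b[:,0]+1j*b[:,1]));th=np.angle(z);M=np.array([[np.cos(th),-np.sin(th)],[np.sin(th),np.cos(th)]])
t=W.mean(0)-M@hk.mean(0);print('yaw',np.degrees(th),'scale',abs(z)/np.sum(a**2),'org',t,'\nres',(W-(hk@M.T+t)).round(1))
g=M@[-28,0]+t;print('grip',g)
# yaw -8.?
for z in (40,):cmd([g[0],g[1],z],R.from_euler('xyz',[180,0,np.degrees(th)],degrees=True))
```

```text
yaw -18.34520414422086 scale 1.0139117567436617 org [ 475.2581604  -334.47281746] 
res [[-2.6  0.1]
 [-0.8 -1. ]
 [-1.1  0.3]
 [ 0.8 -0.6]
 [ 7.6 -2.9]
 [-3.9  4.1]]
grip [ 448.68119168 -325.66005775]
ROW [-6.300e-03 -1.190e-02  2.213e-01  1.000e-04 -5.000e-04  7.150e-02] dist 110.9 ang 6.4
```

```bash
python3 -m jog '-0.006 -0.012 0.06 0 0 0.0715;-0.006 -0.012 0.13 0 0 0.0715;-0.006 -0.012 0.2 0 0 0.0715;-0.006 -0.012 0.25 0 0 0.0715;-0.006 -0.012 0.285 0 0 0.0715;-0.006 -0.012 0.285 0 0 0.0715;-0.006 -0.012 0.285 0 0 0.0715' 0.6
python3 -m jog '0 0 0.006 0 0 0;0 0 0.012 0 0 0;0 0 0.016 0 0 0;0 0 0.016 0 0 0'
```

```text
time_s: 13.77
ee_pos: [448.9, -325.0, 8.0]
ee_rot: [-180.0, 0.0, -18.3]
force: [-0.2, -0.2, 0.3]
gripper_width: 73.1
time_s: 14.1
ee_pos: [449.1, -325.2, 0.5]
ee_rot: [180.0, -0.0, -18.3]
force: [0.6, 0.0, 0.1]
gripper_width: 73.1
```

Reported TCP is at z 0.5 with no contact, which confirms the offset. I creep on down to touch the table.

```bash
python3 -m jog '0 0 0.004 0 0 0;0 0 0.004 0 0 0'; python3 -m jog '0 0 0.004 0 0 0;0 0 0.004 0 0 0'; python3 -m jog '0 0 0.004 0 0 0;0 0 0.004 0 0 0'
```

```text
time_s: 14.27
ee_pos: [449.2, -325.3, -1.4]
ee_rot: [180.0, -0.1, -18.3]
force: [0.6, 0.2, 0.3]
gripper_width: 72.6
time_s: 14.43
ee_pos: [449.1, -325.2, -3.5]
ee_rot: [180.0, -0.0, -18.3]
force: [0.1, -0.0, -0.7]
gripper_width: 73.1
time_s: 14.6
ee_pos: [448.9, -325.1, -5.9]
ee_rot: [-180.0, -0.0, -18.3]
force: [-0.1, 0.7, 0.5]
gripper_width: 72.7
```

```bash
python3 -m jog '0 0 0 0 0 0;0 0 0 0 0 0;0 0 0 0 0 0;0 0 0 0 0 0;0 0 0 0 0 0;0 0 0 0 0 0;0 0 0 0 0 0;0 0 0 0 0 0' -1 60;python3 -m jog '0 0 -0.02 0 0 0;0 0 -0.06 0 0 0;0 0 -0.14 0 0 0;0 0 -0.22 0 0 0;0 0 -0.3 0 0 0;0 0 -0.3 0 0 0;0 0 -0.3 0 0 0'
python3 - <<'E'
from h import *
im=grab_frame('wrist');c=calibration('wrist');p,r=pose()
for q in ['snap','snap_nose','gate']: print(q,[(np.round(x['location'],1).tolist(),round(x['confidence'],2)) for x in tip_of(q,'wrist')])
for z in (-8,-11): print((proj('wrist',[p+r.apply(v) for v in [(28,0,z),(79,0,z),(62.5,-21,z),(89,0,z),(12,-21,z)]],c)*1.5).round().tolist())
cv2.imwrite('pics/w6.png',cv2.resize(im,(768,576),interpolation=cv2.INTER_CUBIC)[:,:,::-1])
E
```

```text
time_s: 15.27
ee_pos: [448.9, -325.1, -5.9]
ee_rot: [-180.0, -0.0, -18.3]
force: [-0.2, -0.9, -0.3]
gripper_width: 50.6
time_s: 15.85
ee_pos: [449.9, -325.9, 147.2]
ee_rot: [179.9, -0.3, -18.3]
force: [0.2, -0.1, -2.4]
gripper_width: 50.8
snap []
snap_nose [([258.4, 92.5], 0.75)]Traceback (most recent call last):
  File "<stdin>", line 3, in <module>
ValueError: it knows: bin, bowl, cutter, fixed_lug_inner, fixed_lug_outer, fixed_lug_top, jar, latch_grip, moving_lug_inner, moving_lug_outer, moving_lug_top, s_hook, scoop, scraper, snap, snap_nose
```

Run:
```python
from h import *
im=grab_frame('wrist');c=calibration('wrist');p,r=pose()
o,d=ray('wrist',(258.4,92.5),c);o=r.inv().apply(o-p);d=r.inv().apply(d);print('nose in tool',o+d*(-11-o[2])/d[2])
v=[(28,0,-11),(79,0,-11),(62.5,-21,-11),(89,0,-11),(12,-21,-11)]
q=(proj('wrist',[p+r.apply(x) for x in v],c)*1.5).round().astype(int);print(q.tolist())
im=cv2.resize(im,(768,576),interpolation=cv2.INTER_CUBIC)
for a in q: cv2.circle(im,tuple(int(i) for i in a),3,(255,0,0),1)
cv2.imwrite('pics/w6.png',im[:400,200:600,::-1])
```

```text
nose in tool [ 77.11217622   0.99174998 -11.        ]
[[384, 289], [384, 133], [320, 185], [385, 100], [324, 334]]
```

View pics/w6.png

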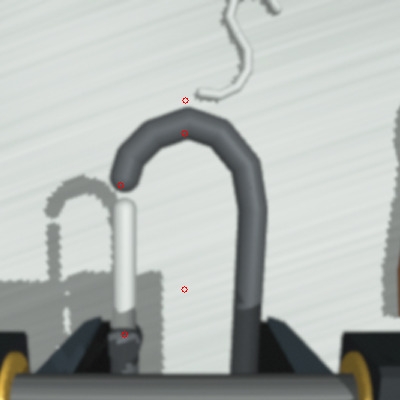

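The hook is held squarely with its gate shut. Its nose and gate tip sit about 2 mm short of the predicted marks, so the hook origin is at tool x ≈ 26. I move to a standoff over the lid, to the right of the lugs.

```bash
cat >> h.py <<'E'
S0=np.array([560.5,100,132])
def lidpose(): 
    p,r=pose();return lidR(0).inv().apply(p-S0),(toolR(0,np.pi/2).inv()*r).as_rotvec(degrees=True)
E
python3 - <<'E'
from h import *
cmd(S0+lidR(0).apply([-49.5,-130,70]),toolR(0,np.pi/2))
E
```

```text
ROW [-0.113  -0.5824 -0.0613  0.0445  0.2864 -0.2002] dist 298.2 ang 31.7
```

```bash
python3 -m jog '-0.01 -0.05 -0.03 0.01 0.07 -0.05;-0.03 -0.12 -0.06 0.02 0.14 -0.1;-0.06 -0.2 -0.07 0.03 0.2 -0.15;-0.08 -0.28 -0.07 0.04 0.25 -0.18;-0.113 -0.36 -0.07 0.0445 0.2864 -0.2;-0.113 -0.43 -0.0613 0.0445 0.2864 -0.2;-0.113 -0.5 -0.0613 0.0445 0.2864 -0.2;-0.113 -0.55 -0.0613 0.0445 0.2864 -0.2;-0.113 -0.5824 -0.0613 0.0445 0.2864 -0.2;-0.113 -0.5824 -0.0613 0.0445 0.2864 -0.2;-0.113 -0.5824 -0.0613 0.0445 0.2864 -0.2'
python3 - <<'E'
from h import *
print(lidpose(),state()['gripper_width'])
cmd(S0+lidR(0).apply([-49.5,-125,11]),toolR(0,np.pi/2))
E
```

```text
time_s: 16.97
ee_pos: [484.4, -29.0, 171.8]
ee_rot: [-180.0, -25.6, 0.1]
force: [0.2, -1.4, -2.1]
gripper_width: 50.8
(array([ -51.25690423, -128.98398045,   68.93872431]), array([ 0.07658038, -0.22901488, -0.11418625])) 50.81214523690046
ROW [ 0.004  -0.0078  0.1159 -0.0009  0.0025  0.0013] dist 58.1 ang 0.3
```

```bash
python3 -m jog '0.004 0 0.03 0 0.0025 0;0.004 -0.004 0.06 0 0.0025 0;0.004 -0.006 0.09 0 0.0025 0;0.004 -0.008 0.116 0 0.0025 0;0.004 -0.008 0.116 0 0.0025 0;0.004 -0.008 0.116 0 0.0025 0'
python3 - <<'E'
from h import *
print(lidpose(),state()['force'])
im=grab_frame('wrist');c=calibration('wrist');p,r=pose();grab_frame('scene')
for q in ['snap_nose','fixed_lug_outer','fixed_lug_inner','fixed_lug_top','moving_lug_outer','moving_lug_inner','moving_lug_top']:
  print(q,[(np.round(x['location'],1).tolist(),round(x['confidence'],2)) for x in tip_of(q,'wrist')][:1],[(np.round(x['location'],1).tolist(),round(x['confidence'],2)) for x in tip_of(q,'scene')][:1])
L=lidR(0)
for n,a in dict(fo=(-2.5,-80,22),fi=(-2.5,-50,22),ft=(-2.5,-65,39),mo=(2.5,-80,22),mi=(2.5,-50,22),mt=(2.5,-65,39)).items(): print(n,proj('wrist',S0+L.apply(a),c)[0].round(1),proj('scene',S0+L.apply(a))[0].round(1))
print('nose pred',proj('wrist',p+r.apply([77,0,-11]),c)[0],proj('scene',p+r.apply([77,0,-11]))[0])
q=np.array([proj('wrist',S0+L.apply(a),c)[0] for a in [(-2.5,-80,22),(2.5,-80,22),(0,-84,43),(0,-65,43)]]+[proj('wrist',p+r.apply([x,y,-11]),c)[0] for x,y in [(60.5,-21),(51,-25),(87,0),(77,0)]])
y0,x0=110,170;cr=cv2.resize(im[y0-60:y0+140,x0:x0+180],None,fx=4,fy=3,interpolation=cv2.INTER_CUBIC) 
cr=cv2.resize(im[50:200,170:370],(800,600),interpolation=cv2.INTER_CUBIC)
for a in q: cv2.circle(cr,tuple(int(v) for v in (a-[170,50])*4),4,(255,0,0),1)
print(((q-[170,50])*4).round().tolist())
cv2.imwrite('pics/w7.png',cr[:,:,::-1])
E
```

```text
time_s: 17.47
ee_pos: [510.1, -25.8, 118.9]
ee_rot: [-180.0, -25.6, 0.0]
force: [0.4, 0.7, -1.4]
gripper_width: 50.3
(array([ -51.0982923 , -125.82381263,   10.18880417]), array([ 0.05312783, -0.21371664, -0.03373263])) [ 0.35122734  0.7416304  -1.39722337]
snap_nose [([258.2, 95.4], 0.7)] [([247.4, 212.7], 0.62)]
fixed_lug_outer [([159.4, 150.4], 0.84)] [([308.7, 161.4], 0.39)]
fixed_lug_inner [([99.2, 151.7], 0.91)] [([265.6, 204.4], 0.97)]
fixed_lug_top [([114.3, 157.2], 0.62)] [([259.9, 200.4], 0.72)]
moving_lug_outer [([155.8, 138.9], 0.83)] [([259.8, 206.7], 0.79)]
moving_lug_inner [([96.2, 144.7], 0.83)] [([250.4, 214.0], 0.25)]
moving_lug_top [([115.0, 143.2], 0.66)] [([266.2, 201.8], 0.53)]
fo [164.2 154.4] [258.5 206.3]
fi [105.7 154.9] [266.6 203.8]
ft [121.8 158.9] [261.9 201. ]
mo [163.6 144.4] [258.9 207. ]
mi [104.8 144.9] [267.  204.5]
mt [120.9 147.8] [262.3 201.7]
nose pred [256.07261242  93.14519922] [248.58595103 214.59155829]
[[-23.0, 418.0], [-25.0, 377.0], [-39.0, 416.0], [-208.0, 417.0], [172.0, 312.0], [142.0, 390.0], [344.0, 86.0], [344.0, 173.0]]
```

View pics/w7.png

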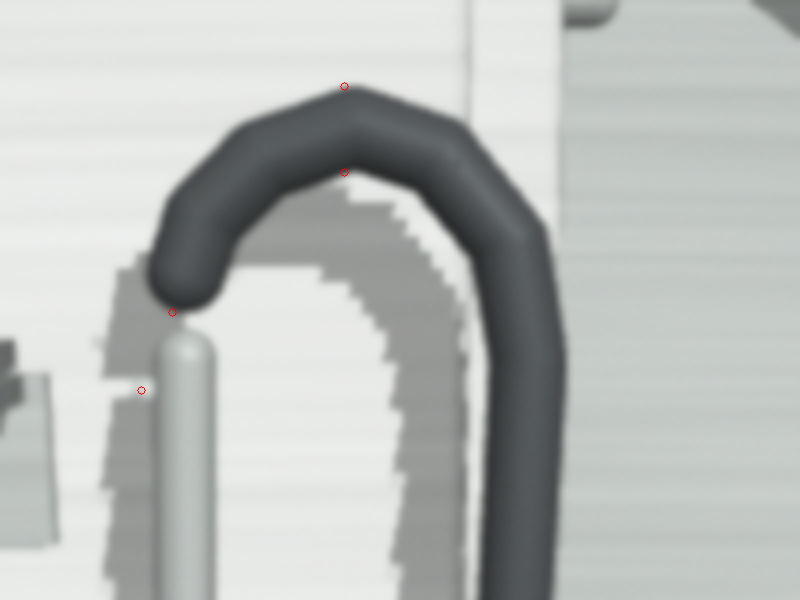

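The crop shows the gate shut. The lug plates stand at the left edge, crop (0–20, 340–430), about 2 mm farther up-slope than predicted, and the nose end is at (185,305). I shift up-slope 1.6 mm and press left in steps, watching the force.

```bash
python3 -m jog '0.0035 -0.01 0 0 0 0;0.0035 -0.02 0 0 0 0;0.0035 -0.03 0 0 0 0;0.0035 -0.03 0 0 0 0;0.0035 -0.03 0 0 0 0'; python3 -m jog '0 -0.01 0 0 0 0;0 -0.018 0 0 0 0;0 -0.018 0 0 0 0';python3 -m jog '0 -0.01 0 0 0 0;0 -0.01 0 0 0 0;0 -0.01 0 0 0 0'
python3 -c "
from h import *
print(lidpose())"
```

```text
time_s: 18.68
ee_pos: [512.7, -9.7, 121.0]
ee_rot: [-180.0, -25.8, 0.2]
force: [-0.5, -0.0, -1.7]
gripper_width: 50.9
time_s: 18.93
ee_pos: [512.7, -0.6, 121.0]
ee_rot: [-180.0, -25.8, 0.2]
force: [0.5, -2.3, -1.6]
gripper_width: 50.8
time_s: 19.18
ee_pos: [512.9, 4.1, 121.2]
ee_rot: [180.0, -25.8, 0.2]
force: [0.1, -2.3, -1.8]
gripper_width: 51.1
(array([-47.58477897, -95.86982851,  10.96079524]), array([ 0.0759857 ,  0.019918  , -0.18931394]))
```

```bash
python3 -m jog '0 -0.008 0 0 0 0;0 -0.012 0 0 0 0;0 -0.012 0 0 0 0'; python3 -m jog '0 -0.006 0 0 0 0;0 -0.009 0 0 0 0;0 -0.009 0 0 0 0'
python3 - <<'E'
from h import *
print(lidpose())
im=grab_frame('wrist');c=calibration('wrist');p,r=pose();L=lidR(0)
for q in ['snap_nose','fixed_lug_outer','fixed_lug_inner','fixed_lug_top','moving_lug_outer','moving_lug_inner','moving_lug_top']:
  print(q,[(np.round(x['location'],1).tolist(),round(x['confidence'],2)) for x in tip_of(q,'wrist')][:1])
for n,a in dict(fo=(-.5,-78,22),fi=(-.5,-48,22),ft=(-.5,-63,39),mo=(4.5,-78,22),mi=(4.5,-48,22),mt=(4.5,-63,39)).items(): print(n,proj('wrist',S0+L.apply(a),c)[0].round(1))
cv2.imwrite('pics/w8.png',cv2.resize(im[60:240,150:390],(800,600),interpolation=cv2.INTER_CUBIC)[:,:,::-1])
E
```

```text
time_s: 19.43
ee_pos: [512.7, 10.2, 121.1]
ee_rot: [180.0, -25.8, 0.2]
force: [0.1, -3.8, -2.3]
gripper_width: 50.9
time_s: 19.68
ee_pos: [512.2, 15.0, 120.8]
ee_rot: [180.0, -25.7, 0.2]
force: [-0.6, -3.2, -2.2]
gripper_width: 50.4
(array([-48.35816231, -85.0165906 ,  10.88961147]), array([ 0.08477957, -0.0677193 , -0.22075973]))
snap_nose [([257.6, 95.1], 0.78)]
fixed_lug_outer [([241.1, 156.3], 0.91)]
fixed_lug_inner [([179.5, 156.7], 0.6)]
fixed_lug_top [([209.5, 161.7], 0.93)]
moving_lug_outer [([240.3, 144.0], 0.96)]
moving_lug_inner [([179.4, 148.4], 0.81)]
moving_lug_top [([254.5, 199.0], 0.59)]
fo [242.1 153.7]
fi [181.7 153.6]
ft [207.  157.7]
mo [242.  143.5]
mi [181.3 143.5]
mt [206.7 146.5]
```

Lugs and hook agree: the upright is about 7.5 mm off the hook's centre line at hook x ≈ 24, inside the gate. I pull down-slope so the nose enters the holes.

```bash
python3 -m jog '-0.006 0 0 0 0 0;-0.012 0 0 0 0 0;-0.016 0 0 0 0 0;-0.016 0 0 0 0 0'; python3 -m jog '-0.006 0.001 0 0 0 0;-0.012 0.002 0 0 0 0;-0.016 0.002 0 0 0 0;-0.016 0.002 0 0 0 0'
python3 - <<'E'
from h import *
print(lidpose())
im=grab_frame('wrist')
for q in ['snap_nose','fixed_lug_outer','fixed_lug_inner','fixed_lug_top','moving_lug_outer','moving_lug_inner','moving_lug_top']:
  print(q,[(np.round(x['location'],1).tolist(),round(x['confidence'],2)) for x in tip_of(q,'wrist')][:1])
E
```

```text
time_s: 20.42
ee_pos: [502.9, 14.8, 116.1]
ee_rot: [180.0, -25.5, 0.2]
force: [-3.2, -1.6, -3.8]
gripper_width: 50.6
time_s: 20.75
ee_pos: [496.5, 14.0, 113.3]
ee_rot: [180.0, -25.6, 0.2]
force: [0.8, 2.1, -1.8]
gripper_width: 51.1
(array([-65.78274697, -85.97122545,  10.96586605]), array([ 0.1047026 , -0.16171802, -0.21766845]))
snap_nose [([258.0, 92.5], 0.6)]
fixed_lug_outer [([239.4, 119.6], 0.76)]
fixed_lug_inner [([177.5, 121.7], 0.9)]
fixed_lug_top [([206.1, 117.9], 0.63)]
moving_lug_outer [([238.9, 110.5], 0.9)]
moving_lug_inner [([178.5, 112.2], 0.66)]
moving_lug_top [([204.4, 107.3], 0.57)]
```

Run:
```python
from h import *
im=cv2.cvtColor(grab_frame('wrist'),cv2.COLOR_RGB2GRAY)
a=cv2.resize(cv2.imread('pics/w7.png',0),(200,150),interpolation=cv2.INTER_AREA)
b=cv2.resize(cv2.imread('pics/w8.png',0),(240,180),interpolation=cv2.INTER_AREA)
for row in (140,155,170,185):
    print(row,'shut',a[row-50,26:100:3].tolist());print('   pressed',b[row-60,46:120:3].tolist());print('   now ',im[row,196:270:3].tolist())
```

```text
140 shut [172, 150, 150, 150, 133, 160, 184, 200, 183, 170, 230, 231, 231, 231, 231, 231, 231, 231, 231, 231, 231, 231, 231, 210, 179]
   pressed [160, 159, 158, 159, 160, 161, 195, 199, 198, 198, 198, 198, 198, 183, 173, 171, 169, 168, 188, 236, 236, 236, 236, 234, 167]
   now  [123, 121, 122, 123, 113, 116, 120, 117, 104, 93, 120, 140, 180, 188, 188, 188, 189, 189, 189, 190, 232, 235, 235, 233, 165]
155 shut [221, 154, 152, 152, 132, 158, 182, 191, 179, 170, 233, 233, 233, 233, 233, 233, 233, 233, 233, 233, 233, 233, 233, 233, 231]
   pressed [172, 171, 170, 169, 167, 166, 166, 166, 164, 160, 159, 158, 156, 154, 154, 153, 155, 162, 143, 148, 174, 185, 189, 181, 152]
   now  [125, 126, 126, 126, 122, 159, 183, 193, 179, 154, 195, 196, 196, 195, 194, 195, 194, 194, 193, 195, 231, 234, 233, 233, 192]
170 shut [164, 154, 153, 153, 137, 157, 181, 191, 178, 170, 233, 232, 233, 232, 232, 232, 232, 232, 231, 232, 232, 231, 231, 231, 221]
   pressed [182, 182, 182, 171, 124, 122, 123, 122, 122, 122, 122, 122, 121, 121, 121, 120, 149, 175, 186, 186, 173, 159, 227, 235, 224]
   now  [209, 155, 155, 154, 132, 158, 183, 191, 179, 169, 234, 235, 235, 235, 235, 235, 235, 235, 234, 234, 235, 235, 234, 234, 211]
185 shut [199, 150, 150, 150, 133, 157, 180, 191, 178, 168, 230, 231, 230, 230, 230, 230, 230, 230, 230, 230, 230, 230, 230, 230, 188]
   pressed [125, 125, 124, 125, 124, 125, 125, 125, 129, 184, 157, 124, 122, 152, 176, 186, 185, 171, 150, 188, 206, 235, 235, 232, 203]
   now  [224, 162, 149, 150, 135, 158, 181, 191, 179, 174, 231, 231, 231, 230, 230, 230, 231, 231, 230, 230, 230, 230, 230, 230, 222]
```

The gate's brightness profile is back at its shut position, clearly different from when it was pressed, with the upright inside the nose end. I release and retreat along the lid normal.

```bash
python3 -m jog '0 0 0.004 0 0 0;0 0 0.006 0 0 0;0 0 0.006 0 0 0;0 0 0.006 0 0 0'; python3 -m jog '0 0 0 0 0 0;0 0 0 0 0 0;0 0 0 0 0 0;0 0 0 0 0 0;0 0 0 0 0 0;0 0 0 0 0 0;0 0 0 0 0 0;0 0 0 0 0 0' 0.6; python3 -m jog '0 0 -0.02 0 0 0;0 0 -0.06 0 0 0;0 0 -0.12 0 0 0;0 0 -0.18 0 0 0;0 0 -0.24 0 0 0;0 0 -0.24 0 0 0;0 0 -0.24 0 0 0'
python3 - <<'E'
from h import *
im=grab_frame('wrist');c=calibration('wrist');grab_frame('scene');L=lidR(0)
for q in ['latch_grip','snap','snap_nose','fixed_lug_outer','moving_lug_outer','moving_lug_top']:
  print(q,[[(np.round(x['location'],1).tolist(),round(x['confidence'],2)) for x in tip_of(q,k)][:2] for k in ('wrist','scene')])
for n,a in dict(g=(1,2,44.5),fo=(-.5,-78,22),mo=(4.5,-78,22),mt=(4.5,-63,39),hook=(-45,-80,12),nose=(6,-80,15)).items(): print(n,proj('wrist',S0+L.apply(a),c)[0].round(1),proj('scene',S0+L.apply(a))[0].round(1))
print([(np.round(x['rect']).tolist(),round(x['confidence'],2)) for x in spot_in('snap','wrist')],[(np.round(x['rect']).tolist(),round(x['confidence'],2)) for x in spot_in('snap','scene')])
E
```

```text
time_s: 21.53
ee_pos: [497.8, 13.8, 110.3]
ee_rot: [180.0, -25.6, 0.2]
force: [1.8, 1.1, -0.8]
gripper_width: 50.7
time_s: 22.2
ee_pos: [497.8, 13.8, 110.3]
ee_rot: [180.0, -25.6, 0.2]
force: [-0.8, -0.1, -0.6]
gripper_width: 73.1
time_s: 22.78
ee_pos: [446.5, 13.7, 220.5]
ee_rot: [180.0, -25.8, 0.2]
force: [-0.4, 0.2, 0.0]
gripper_width: 73.3
latch_grip [[([136.8, 118.6], 0.83), ([162.6, 298.2], 0.39)], [([278.5, 192.1], 0.58)]]
snap [[], [([118.3, 201.3], 0.62), ([258.5, 203.6], 0.6)]]
snap_nose [[([259.3, 102.5], 0.9)], [([260.0, 213.2], 0.6), ([123.5, 192.4], 0.56)]]
fixed_lug_outer [[([247.2, 119.8], 0.81)], [([261.5, 206.9], 0.89)]]
moving_lug_outer [[], [([258.8, 202.7], 0.69)]]
moving_lug_top [[([226.5, 111.7], 0.72)], [([261.7, 199.8], 0.68)]]
g [140.5 115.9] [280.  194.5]
fo [246.1 117.3] [259.2 206.4]
mo [246.1 111.1] [259.7 207.1]
mt [226.  110.8] [263.1 201.8]
hook [248.8 169.1] [255.1 202.7]
nose [248.7 109.4] [259.6 209.2]
[] [([103.0, 192.0, 128.0, 214.0], 0.43)]
```

```bash
python3 -m jog '0 0 -0.06 0 0 0;0 0 -0.12 0 0 0;0 0 -0.12 0 0 0;0 0 -0.12 0 0 0;0 0 -0.12 0 0 0;0 0 -0.12 0 0 0;0 0 -0.12 0 0 0;0 0 -0.12 0 0 0'
python3 - <<'E'
from h import *
im=cv2.cvtColor(grab_frame('wrist'),cv2.COLOR_RGB2GRAY);c=calibration('wrist')
for q in ['snap_nose','snap','fixed_lug_outer','moving_lug_outer','latch_grip']: print(q,[(np.round(x['location'],1).tolist(),round(x['confidence'],2)) for x in tip_of(q,'wrist')][:1])
print(proj('wrist',[S0+lidR(0).apply(a) for a in [(-.5,-78,22),(4.5,-78,22),(1,2,44.5)]],c).round(1).tolist())
C=' .:-=+*#%@'
for r in range(100,205,2): print(r,''.join(C[9-int(v)*10//256] for v in im[r,205:300:1]))
E
```

```text
time_s: 24.25
ee_pos: [419.9, 13.6, 271.6]
ee_rot: [180.0, -25.4, 0.2]
force: [-0.9, -0.0, -0.4]
gripper_width: 73.3
snap_nose [([254.4, 104.2], 0.61)]
snap []
fixed_lug_outer [([244.3, 115.5], 0.84)]
moving_lug_outer [([248.2, 110.0], 0.71)]
latch_grip [([159.1, 116.0], 0.61)]
[[247.7, 116.3], [247.7, 111.1], [161.1, 115.0]]
100 ..................................:-+************######**********=:............................
102 ................................:=+*#******##################*****+-:..........................
104 ..............................:=+*#****##########*****#########*****+-.........................
106 .............................-+******#######**++=======++*#######****+=:.......................
108 ...........................:-+++++++++++++================++*######****+-:.....................
110 :::::::::::::::::::::::::::--------------------=============+*######*****=:....................
112 ------------------------------------------------=============++*######***+-:...................
114 --------========----------========++===-------:::::-===========+*###
[... 3827 characters left out ...]

192 .....................:-==+*#######*+-........................:-+*#######*=:....................
194 .....................:-==+*########*+-:.....................:-+########*=:.....................
196 .....................:-===+*########**+-:.................:-+*########*=-::::::::::::::::::::::
198 ---------------------===+++++*########**+===============+++*#########*+==------=--============-
200 =============================++*#######*********+++******#***#####*+==------------------------:
202 :::::::::::::::::-==============+*####************************##**=:...........................
204 .................:--===========-=+*######*****************####**=-.............................
```

```bash
python3 -c "
from h import *
s=state();print(s['time_s'],s['force']);print(job_done())"
```

```text
24.55 [-1.53755982 -0.43470181  0.73173863]
the job is handed in; nothing more can be done
None
```

I turned the T-handle clockwise to its stop, then clipped the left-hand snap hook through both lugs and let go. The job was handed in at 24.55 s.

- **Latch:** The gripper turned on past 90 degrees to 96, where the handle's resistance rose. The lugs then showed together where the closed position predicts. The handle and lugs still matched that position after the release.
- **Hook:** Pressing the gate took about 2 to 4 N. After the pull down-slope, the gate's brightness profile was back at its shut position. In the last wrist image the loop encloses the outer uprights of both lugs, with the gate straight in line with the leg. The hook rests there with the gripper far clear of it.
- **Bystanders:** I did not re-check them at the end, but no unexpected contact showed in the force readings I took.

**What disagreed or failed:**
- **Fingertip position:** The fingertips proved to be about 6 mm behind the reported TCP, not 22 mm ahead. My first grasp therefore closed above the crossbar and pressed it with about 11 N. I allowed for the offset after that.
- **Grip width:** The crossbar grip read about 17.5 mm instead of 14 mm. That fits a roughly 6 degree skew.
- **Final gate check:** The last check was made from pixel values, because the picture views were used up.

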